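Unguard the big plate and hold it tipped up ready for the dancer

ROBOT

A 6-joint arm with a two-finger parallel gripper is mounted at the origin on the work surface. World frame = base frame: x ahead of the robot, y to its left, z up, the work surface at z = 0. Lengths are in m, angles in degrees, forces in N, time in s.
With the tool pointing down it reaches from about 0.3 to 0.75 m from the base axis. Payload 8.5 kg.
Tool frame: the origin (TCP) lies at the very end of the fingers, on their centre line; the grasp point (between the pads) lies 19 mm behind it; z points along the fingers, y is the direction in which the jaws open and shut (so a half turn about z gives the same grasp; the last joint's range is limited). The gripper opens to 85 mm and grips with 20 to 120 N. Pads are 22 mm wide; open, the fingers measure 114 mm over their backs; the gripper's body (76 mm by 85 mm) begins 54 mm behind the grasp point. The pads swing forward as they close: fully open they stand 13 mm farther back than shut.
Start: joints at [-77.08, 21.807, 74.336, -0, 83.858, -12.336], TCP at [0.235, -0.497, 0.231] pointing down, gripper open.
Joint ranges: [-178.18, 178.18], [-50.72, 133.34], [12.68, 142.11], [-81.47, 261.47], [9.98, 163.14], [-165.26, 165.26]. Speed limits (degrees/s): [136.94, 136.94, 180, 180, 180, 180].

INTERFACE

Orientations are given as a 3x3 rotation matrix whose columns are the frame's x, y, z axes.
In Python, from rig import env, vision, close_job, spotter gives the robot as it stands. The module is installed in compiled form; this text tells all that it offers.
- The arm moves only by the tool jog_arm, never from a script. Its argument "plan" is a list that holds one entry, the list of rows, each a list of 6 numbers: the shift along the tool's x, y, z in units of 40 mm (1.0 is 40 mm), then the turn, a rotation vector about the tool's x, y, z in units of 0.15 rad (1.0 is 0.15 rad). A call has 1 to 10 rows; each row shifts and turns the commanded pose from where the row before left it, along the tool's axes as they then stand; what a row does not reach is not made up. A row lasts 1/10 s, in which the tool goes at most 50 mm and 8.59 degrees, less where a joint would pass 70% of its speed; a pose out of reach is approached as far as the arm can. A call with a number of a shift or a turn outside -1 to 1 is refused whole. A call with a gripper value outside its range is refused whole. "grip" is the opening, from -1 (shut) to 1 (fully open), set as the call begins (left out, the last holds). The fingers move at their own pace and stop on an object; "squeeze" is the grip in N (left out, the last holds). Time passes only in rows, so rows that do not move let the fingers close. It gives the time, the measured TCP pose, the force and the opening at its end, in the units of the state.
- env.observe(): the state, without advancing time (a new reading comes with each control period).
- vision.get_image(name): name is "scene" or "side" or "wrist"; returns (picture, depth): 480x640x3 uint8, red, green, blue; 480x640 float32, m along the optical axis (not along the pixel's ray), 0 where there is no reading.
- vision.camera_info(name): a dict with "fx", "fy", "cx", "cy" (pixels), "k1" (the pictures are not rectified: a ray, as slopes to the right and down, at radius r is drawn at 1 + k1 r^2 times it, then the intrinsics apply), "rvec" (rotation vector, rad) and "tvec" (3), from world to camera coordinates, as OpenCV has them. Camera axes: x right, y down, z forward; pixel columns grow to the right and rows downward; lengths in m; the calibration is good to about 2 mm. A picture is of the moment at which its call begins: read the wrist's pose just before it. camera_info takes no time and is no camera call; for the wrist camera it gives the pose at the moment of the call.
- close_job(): hands the job in, once; it reports no verdict.
Trained networks look in the newest picture that a camera, given by its name, has taken for a name from the list of things; names that differ only in an ending like _2 or _b are one class to them, and where a whole thing is asked for, a point or a joint stands for the part that bears it (a point fixed in the world has none). Each returns a list of dicts, best first, with "score" (0 to 1); they miss things now and then, are a little off and sometimes report something else, mostly with a low value. They report only what shows in the picture. A call takes as long as a camera call. They do not tell look-alikes from the thing itself.
- spotter.trace(camera, query): "pixels" (480x640 bool, what is visible of it) and "rect" ([left, top, right, bottom] in pixels, round what is visible of it).
The state is a dict: "time_s": time; "q": joint angles; "qvel": joint speeds; "joint_efforts": joint torques, N m; "position": TCP position; "tool_rot": TCP orientation; "ft_force": force on the tool from outside, world axes, zero at the start; "wrist_torque": the same for the moment, N m; "grip_width": finger opening in m.
Only numpy, scipy, OpenCV 4.12 (cv2) and the standard library are available. Lean on these libraries where they do the work, as an engineer would, in place of code of your own. Each camera call takes 0.05 s, during which the arm holds its last target.

TASK

The larger tin plate in the wooden rack wears a U-shaped plywood guard over its top edge: lift the guard off, hang it astride the small steel rail and let go of it. Then draw the larger plate up out of the rack and tip it so that its painted face looks upwards, halfway (45 degrees) from upright to lying flat or flatter, and finish still holding it there in the gripper, clear of everything, with its middle at least 15 cm above the table. Leave the smaller plate and all the other props where they are.

Things in the scene. Friction and masses are not known exactly. Their poses are not given: they have to be found in the camera images.
- rack: Fixed wooden plate rack, 210 (x) x 150 (y) x 85 mm high, origin at the centre of its underside. Two slots 14 mm wide lie across it (along its y), centred at x = -37.5 and +37.5 mm, between pairs of upright dividers (tops 85 mm up, at y = 45 to 67 mm either side). A plate stands upright in each slot; which one holds the larger plate varies. The rack's yaw varies by up to about 14 degrees.
- plate_large: The larger tin plate: a round disc of 170 mm diameter, 8 mm thick (rim flange flat, 23 mm wide), about 0.11 to 0.22 kg, standing upright in the rack, top edge about 181 mm above the table. Origin at the middle of the disc. Its x axis is the disc's axis and points out of the painted (dished, white, blue and yellow) face, at first level and away from the robot; its z axis points up at first. The back is bare tin.
- plate_small: The smaller tin plate, 130 mm diameter, 8 mm thick, upright in the other slot (75 mm away), top edge about 138 mm up. Origin at its middle, axes as for the larger plate. A bystander: leave it alone.
- guard: Rigid U-shaped plywood edge guard, an upside-down channel 80 mm long (its y), 32 mm wide outside (its x), 24 mm inside, with 4 mm side walls that reach 45.5 mm below the inside of its 5 mm thick top; about 0.05 to 0.08 kg. Origin at the centre of the underside of the top (where it rests on the plate's edge). At first it sits astride the larger plate's top edge, lengthwise along the plate, its top about 186 mm above the table.
- rail: Fixed small steel rail: a horizontal round bar of 12 mm diameter along its own y axis, 200 mm long between two end posts. Origin on the table below the middle of the bar. The yaw varies by up to about 17 degrees.
- rail_mid (a point): The middle of the rail's bar, on its centre line, 160 mm above the table.
- maraca: Wooden maraca lying down, 200 mm long, head 68 mm across; origin on the table under the head. A bystander: leave it alone.
- kettle: Small copper kettle, 110 mm across, 110 mm high with its handle; origin under its middle. A bystander: leave it alone.
- paperweight: Glass dome paperweight, 68 mm across, 39 mm high; origin under its middle. A bystander: leave it alone.
- castanets: Pair of wooden castanets stacked flat, 60 mm across, 26 mm high; origin under the middle. A bystander: leave it alone.
- powder_tin: Closed aluminium tin, 48 mm across, 50 mm high; origin under its middle. A bystander: leave it alone.
- tambourine: Wooden tambourine hoop lying flat, 180 mm across, 45 mm high; origin under its middle. A bystander: leave it alone.
Mind the look-alikes: they are no part of the job. Leave any pink or purple look-alike of the plate_large alone.

How it is judged:
By the outcome, as a careful person would: the job done as asked, in the order asked, and still so for the second after the job is handed in, while the arm keeps its last pose, push and grip.
It also fails if it takes over 64 s, if anything falls off the work surface, if the arm or the gripper's body presses on something with over 40 N, if the wrist force passes 120 N, or if a joint passes its speed limit or range.

## Working session

There is one attempt and no reset: what is moved stays moved. The work goes in short steps, Python scripts to look and compute and a tool call to move; the robot and the scene stay as the last step left them, time stands still between calls to the robot, and variables do not carry over. Pictures are saved under pics/ and viewed, and the job is handed in when it is done.

Besides the shell and the picture viewer there is one more tool, called as name([rows], argument=value, ...), one row to a line, values as JSON. jog_arm: Moves the arm, as the interface text tells. Its arguments: {"type":"object","properties":{"plan":{"type":"array"},"grip":{"type":"number"},"squeeze":{"type":"number"}},"required":["plan"]}

```bash
mkdir -p pics; ls; cat > h.py <<'E'
import numpy as np, cv2
from rig import env, vision, close_job, spotter
def snap(n,fn=None):
    p,d=vision.get_image(n)
    if fn: cv2.imwrite('pics/'+fn,p[:,:,::-1])
    return p,d
def pts(n,d,mask,info=None):
    i=info or vision.camera_info(n)
    v,u=np.nonzero(mask&(d>0)); z=d[v,u]
    K=np.array([[i['fx'],0,i['cx']],[0,i['fy'],i['cy']],[0,0,1.]])
    s=cv2.undistortPoints(np.c_[u,v].astype(float)[:,None],K,np.array([i['k1'],0,0,0.]))[:,0]
    c=np.c_[s*z[:,None],z]
    R=cv2.Rodrigues(np.array(i['rvec'],float))[0]
    return (c-np.array(i['tvec']).ravel())@R, np.c_[u,v]
E
python3 - <<'E'
from h import *
for n in ['scene','side','wrist']:
    p,d=snap(n,n+'0.png'); i=vision.camera_info(n); print(n,i)
    np.savez('/tmp/'+n+'0.npz',p=p,d=d)
print(env.observe())
E
```

```text
pics
scene {'fx': 466.01155329874405, 'fy': 466.01155329874405, 'cx': 321.2530455940996, 'cy': 236.84137122870243, 'k1': -0.1162787501686914, 'rvec': array([ 2.30740407,  0.67310575, -0.27602867]), 'tvec': array([-0.49989494, -0.07349344,  1.31571767])}
side {'fx': 466.75297405046314, 'fy': 466.75297405046314, 'cx': 316.3570534014952, 'cy': 237.67810004540482, 'k1': -0.02990265679664629, 'rvec': array([ 0.71942164, -2.67509704,  1.07169906]), 'tvec': array([0.52264187, 0.24432629, 1.10046045])}
wrist {'fx': 401.85363114448205, 'fy': 401.85363114448205, 'cx': 317.79556685498414, 'cy': 244.92662871402067, 'k1': -0.0344469029493865, 'rvec': array([-2.45386888,  1.55569329,  0.21308644]), 'tvec': array([-0.54912339, -0.03475325,  0.3774337 ])}
{'time_s': 0.15, 'q': array([-7.70797739e+01,  2.18332203e+01,  7.43696121e+01,  1.99104261e-03,
        8.38597134e+01, -1.23373227e+01]), 'qvel': array([-0.02448558, -0.01618969, -0.21848583,  0.10800681, -0.02066234,
        0.109414  ]), 'joint_efforts': array([ 1.32890797e-03, -4.48624921e+01, -2.31344265e+01, -1.97357026e-04,
        3.72127513e-03, -5.87913036e-06]), 'position': array([ 0.23462338, -0.49721486,  0.23087374]), 'tool_rot': array([[ 9.04400559e-01,  4.26684409e-01, -2.10406438e-04],
       [ 4.26684377e-01, -9.04399963e-01,  1.07171974e-03],
       [ 2.66994529e-04, -1.05904107e-03, -9.99999404e-01]]), 'ft_force': array([ 0.89588878, -0.19317603, -0.3631185 ]), 'wrist_torque': array([-0.02894067, -0.05223446, -0.03389086]), 'grip_width': 0.08561018574183006}
```

View pics/scene0.png

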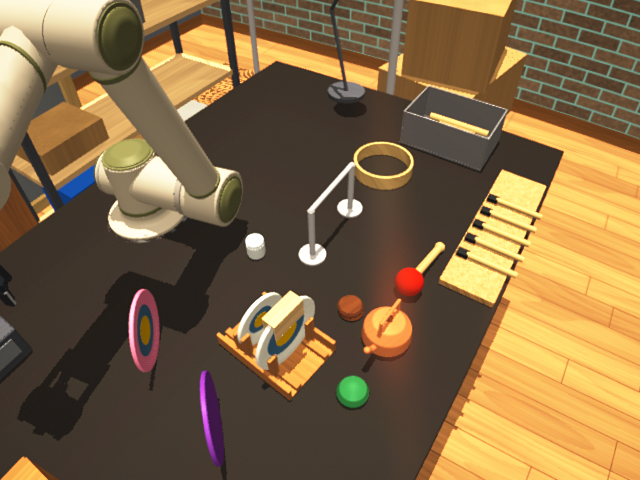

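View pics/side0.png

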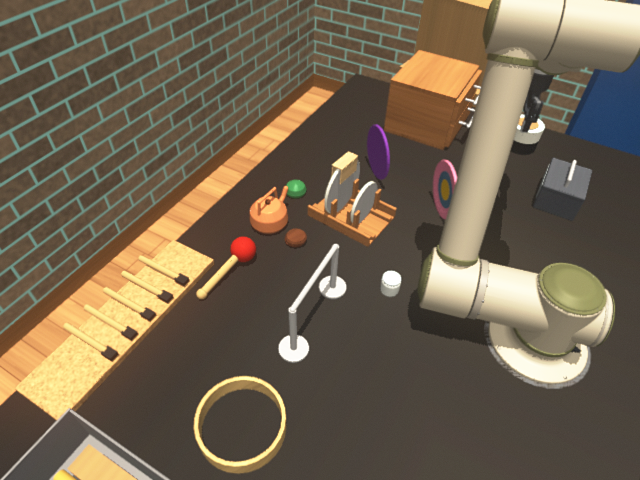

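```bash
python3 - <<'E'
from h import *
for n in ['scene','side']:
    p,d=snap(n); out={}
    for q in ['guard','plate_large','rail','rack','plate_small']:
        for r in spotter.trace(n,q)[:3]:
            P,_=pts(n,d,r['pixels']); 
            print(n,q,round(r['score'],2),np.round(r['rect']),len(P),np.round(np.percentile(P,[2,50,98],axis=0),3).tolist() if len(P) else '')
            out.setdefault(q,r['pixels'])
    np.savez('/tmp/m_'+n+'.npz',d=d,**out)
print(env.observe()['time_s'])
E
```

```text
scene guard 0.83 [260. 288. 301. 341.] 1110 [[0.593, -0.197, 0.139], [0.62, -0.161, 0.185], [0.63, -0.121, 0.19]]
scene guard 0.48 [394. 240. 447. 296.] 973 [[0.72, 0.109, 0.018], [0.755, 0.139, 0.046], [0.779, 0.302, 0.07]]
scene plate_large 0.78 [199. 371. 224. 464.] 1439 [[0.55, -0.425, 0.002], [0.61, -0.376, 0.114], [0.655, -0.317, 0.17]]
scene plate_large 0.66 [128. 289. 163. 376.] 2016 [[0.314, -0.368, 0.013], [0.36, -0.308, 0.095], [0.407, -0.244, 0.169]]
scene plate_large 0.64 [256. 295. 313. 365.] 1621 [[0.598, -0.236, 0.017], [0.61, -0.163, 0.089], [0.626, -0.078, 0.165]]
scene rail 0.8 [296. 159. 363. 268.] 1544 [[0.462, 0.083, 0.004], [0.495, 0.156, 0.028], [0.522, 0.337, 0.169]]
scene rail 0.44 [352. 143. 415. 190.] 1389 [[0.404, 0.428, 0.004], [0.49, 0.513, 0.03], [0.573, 0.6, 0.049]]
scene rack 0.81 [217. 291. 335. 400.] 3537 [[0.472, -0.234, 0.002], [0.632, -0.187, 0.018], [0.682, -0.089, 0.085]]
scene plate_small 0.58 [240. 294. 281. 343.] 914 [[0.53, -0.204, 0.027], [0.535, -0.157, 0.098], [0.546, -0.097, 0.138]]
side guard 0.8 [335. 152. 359. 179.] 456 [[0.588, -0.197, 0.142], [0.597, -0.153, 0.183], [0.626, -0.118, 0.191]]
side plate_large 0.92 [327. 164. 361. 212.] 825 [[0.596, -0.23, 0.023], [0.607, -0.133, 0.098], [0.62, -0.075, 0.171]]
side plate_large 0.88 [434. 162. 457. 217.] 918 [[0.326, -0.365, 0.015], [0.36, -0.312, 0.089], [0.402, -0.266, 0.171]]
side plate_large 0.82 [365. 125. 393. 176.] 960 [[0.535, -0.423, 0.01], [0.59, -0.361, 0.096], [0.652, -0.311, 0.17]]
side rail 0.67 [284. 248. 346. 362.] 1879 [[0.457, 0.09, 0.007], [0.486, 0.27, 0.016], [0.517, 0.339, 0.169]]
side rack 0.74 [307. 182. 397. 248.] 2207 [[0.464, -0.215, 0.005], [0.527, -0.112, 0.022], [0.672, -0.068, 0.086]]
side plate_small 0.98 [352. 181. 378. 220.] 609 [[0.524, -0.199, 0.015], [0.531, -0.144, 0.09], [0.542, -0.085, 0.139]]
0.75
```

The scene picture shows the larger plate with its guard at about (285,315), the small plate at (260,315) and the rail running (312,210)–(352,165). The pink and purple plates are look-alikes. Next I'll fit the poses.

```bash
python3 - <<'E'
from h import *
def line(P,name):
    l=cv2.fitLine(P[:,:2].astype(np.float32),cv2.DIST_HUBER,0,0.001,0.001).ravel()
    ang=np.degrees(np.arctan2(l[1],l[0]));ang=(ang+180)%180
    t=(P[:,:2]-l[2:])@l[:2]; c=l[2:]+l[:2]*(np.percentile(t,1)+np.percentile(t,99))/2
    print(name,'dir deg',round(ang-90,2),'mid',c.round(4),'len',round(np.ptp(np.percentile(t,[1,99])),4),'n',len(P), 'z',np.percentile(P[:,2],[2,50,98]).round(4))
allp=[]
for n in ['scene','side']:
    m=np.load('/tmp/m_'+n+'.npz'); d=m['d']
    for q in ['guard','rail']:
        P,_=pts(n,d,m[q])
        if q=='guard':
            P=P[P[:,2]>0.18]
            r=cv2.minAreaRect((P[:,:2]*1000).astype(np.float32)); print(n,'guardtop',r)
        else: P=P[(P[:,2]>0.154)&(P[:,2]<0.18)]
        line(P,n+q)
    # large-plate: all masks near x .6
    if n=='side':
        P,_=pts(n,d,m['plate_large']); Q=P[(P[:,2]>.03)&(P[:,2]<.13)]; line(Q,'side plate L')
    else:
        import numpy as np
    P,_=pts(n,d,m['plate_small']); line(P[(P[:,2]>.05)],n+'small')
    i=vision.camera_info(n)
    P,_=pts(n,d,m['rack'])
    Q=P[(P[:,2]<.1)]
    r=cv2.minAreaRect((Q[:,:2]*1000).astype(np.float32)); print(n,'rack',r)
    A,_=pts(n,d,np.ones_like(d,bool)); 
    Q=A[(A[:,0]>.5)&(A[:,0]<.7)&(abs(A[:,1]+.15)<.15)&(A[:,2]>.08)]
    np.save('/tmp/roi_'+n,Q)
    line(Q[(Q[:,0]>.585)&(Q[:,0]<.64)&(Q[:,2]<.135)&(Q[:,2]>.09)],n+' plateL roi')
E
```

```text
scene guardtop ((610.1508178710938, -157.49147033691406), (81.19935607910156, 34.258785247802734), 85.13878631591797)
sceneguard dir deg -6.09 mid [ 0.6115 -0.1583] len 0.0786 n 683 z [0.1813 0.1866 0.19  ]
scenerail dir deg 1.22 mid [0.4938 0.2071] len 0.2032 n 333 z [0.1564 0.1664 0.17  ]
scenesmall dir deg -7.51 mid [ 0.5374 -0.1495] len 0.1136 n 789 z [0.054  0.1032 0.1381]
scene rack ((571.5687866210938, -141.43739318847656), (169.98391723632812, 219.3656005859375), 82.68930053710938)
scene plateL roi dir deg -7.56 mid [ 0.6113 -0.1561] len 0.167 n 493 z [0.0905 0.1053 0.1336]
side guardtop ((607.1265869140625, -158.60789489746094), (82.27616882324219, 36.25475311279297), 84.69229888916016)
sideguard dir deg -5.45 mid [ 0.606  -0.1584] len 0.0806 n 244 z [0.1813 0.1879 0.1914]
siderail dir deg 1.67 mid [0.4865 0.2147] len 0.2054 n 457 z [0.157  0.1664 0.1703]
side plate L dir deg -6.67 mid [ 0.6046 -0.154 ] len 0.1631 n 619 z [0.0331 0.091  0.1277]
sidesmall dir deg -7.11 mid [ 0.531  -0.1427] len 0.1188 n 504 z [0.0522 0.0977 0.1398]
side rack ((576.279296875, -156.3376007080078), (164.45082092285156, 223.44723510742188), 83.29815673828125)
side plateL roi dir deg -6.75 mid [ 0.6049 -0.1543] len 0.164 n 342 z [0.091  0.1091 0.1334]
```

```bash
cat >> h.py <<'E'
from scipy.spatial.transform import Rotation as Ro
def go(target,yaw,tilt=0):
    """target TCP, tool y along yaw (deg), tool z down tilted forward by tilt. prints turn (units) then shift (in post-turn tool axes, units)"""
    o=env.observe(); c,s=np.cos(np.radians(yaw)),np.sin(np.radians(yaw))
    y=np.array([c,s,0]);z=np.array([0,0,-1.]);x=np.cross(y,z)
    R=np.c_[x,y,z]@Ro.from_rotvec([-np.radians(tilt),0,0]).as_matrix()
    turn=(Ro.from_matrix(o['tool_rot'].T@R)).as_rotvec()/0.15
    sh=R.T@(np.array(target)-o['position'])/0.04
    print('t',round(o['time_s'],2),'pos',o['position'].round(4),'q',o['q'].round(1),'w',round(o['grip_width'],4),'F',o['ft_force'].round(1)); print('turn',turn.round(3),'shift after turn',sh.round(3))
E
python3 -c "
from h import *
go([.6083,-.158,.26],-7)"
```

```text
t 0.75 pos [ 0.2347 -0.4974  0.2313] q [-77.1  21.8  74.3   0.   83.9 -12.3] w 0.0852 F [0.  0.3 0.3]
turn [-0.    -0.    -6.719] shift after turn [ 9.56   8.237 -0.717]
```

jog_arm([
  [[0,0,-0.1,0,0,-0.96],[0,0,-0.1,0,0,-0.96],[0,0,-0.1,0,0,-0.96],[0,0,-0.1,0,0,-0.96],[0,0,-0.1,0,0,-0.96],[0,0,-0.1,0,0,-0.96],[0,0,-0.1,0,0,-0.96],[0,0,0,0,0,0]],
])

```text
time_s: 1.55
position: [0.2347, -0.4976, 0.2598]
tool_rot: [[0.12, 0.993, 0.0], [0.993, -0.12, -0.001], [-0.001, 0.0, -1.0]]
ft_force: [-0.3, -0.1, -0.2]
grip_width: 0.0855
```

jog_arm([
  [[0.3,0.3,0,0,0,0],[0.6,0.5,0,0,0,0],[0.6,0.5,0,0,0,0],[0.6,0.5,0,0,0,0],[0.6,0.5,0,0,0,0],[0.6,0.5,0,0,0,0],[0.6,0.5,0,0,0,0],[0.6,0.5,0,0,0,0],[0.6,0.5,0,0,0,0],[0.6,0.5,0,0,0,0]],
])

```text
time_s: 2.55
position: [0.4541, -0.2925, 0.2591]
tool_rot: [[0.125, 0.992, -0.0], [0.992, -0.125, 0.0], [0.0, -0.0, -1.0]]
ft_force: [0.2, -0.8, 0.1]
grip_width: 0.0855
```

jog_arm([
  [[0.6,0.5,0,0,0,0],[0.6,0.5,0,0,0,0],[0.6,0.5,0,0,0,0],[0.6,0.5,0,0,0,0],[0.6,0.5,0,0,0,0],[0.4,0.4,0,0,0,0],[0.2,0.2,0,0,0,0],[0,0,0,0,0,0],[0,0,0,0,0,0]],
])

```text
time_s: 3.45
position: [0.5931, -0.1668, 0.2592]
tool_rot: [[0.123, 0.992, -0.001], [0.992, -0.123, -0.0], [-0.0, -0.0, -1.0]]
ft_force: [0.4, -0.5, -0.1]
grip_width: 0.0856
```

```bash
python3 - <<'E'
from h import *
go([.6083,-.158,.152],-7)
p,d=snap('wrist','w1.png')
for r in spotter.trace('wrist','guard')[:1]:
    P,_=pts('wrist',d,r['pixels']);print(r['score'],r['rect'],np.percentile(P,[1,50,99],axis=0).round(4))
    T=P[P[:,2]>.18]; print(len(T),cv2.minAreaRect((T[:,:2]*1000).astype(np.float32)))
E
```

```text
t 3.45 pos [ 0.5931 -0.1668  0.2592] q [-26.7  27.8  59.9  -0.   92.4 -19.6] w 0.0856 F [ 0.4 -0.5 -0.1]
turn [-0.003  0.001 -0.007] shift after turn [0.265 0.35  2.68 ]
0.94 [310.9, 156.9, 370.1, 303.4] [[ 0.589  -0.1973  0.1646]
 [ 0.607  -0.1549  0.185 ]
 [ 0.6249 -0.1187  0.1873]]
7715 ((606.7987060546875, -158.7387237548828), (79.560791015625, 32.02037048339844), 83.41471099853516)
```

View pics/w1.png

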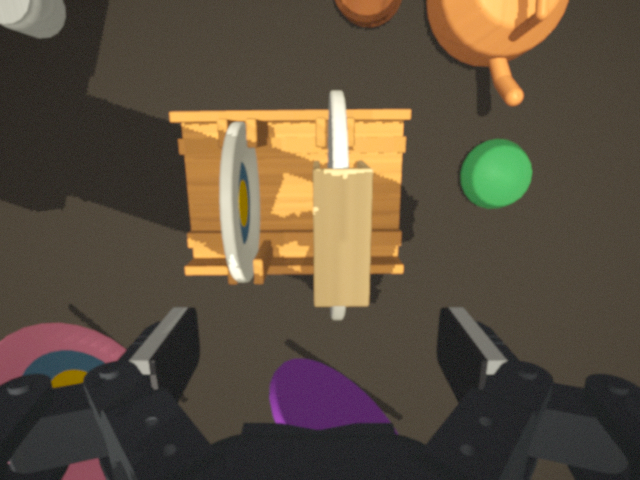

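Wrist view: guard top at about (342,238), centre (0.607, -0.1587), yaw -6.6°. Next I lower the tool onto it.

jog_arm([
  [[0.13,0.16,0,0,0,0],[0.12,0.16,0,0,0,0],[0,0,0.3,0,0,0],[0,0,0.4,0,0,0],[0,0,0.5,0,0,0],[0,0,0.5,0,0,0],[0,0,0.5,0,0,0],[0,0,0.4,0,0,0],[0,0,0.13,0,0,0],[0,0,0,0,0,0]],
])

```text
time_s: 4.55
position: [0.6072, -0.1581, 0.1492]
tool_rot: [[0.122, 0.993, -0.002], [0.993, -0.122, 0.001], [0.001, -0.002, -1.0]]
ft_force: [0.6, -0.7, 0.7]
grip_width: 0.0857
```

jog_arm([
  [[0,0,0,0,0,0],[0,0,0,0,0,0],[0,0,0,0,0,0],[0,0,0,0,0,0],[0,0,0,0,0,0],[0,0,0,0,0,0],[0,0,0,0,0,0],[0,0,0,0,0,0]],
], grip=-1, squeeze=40)

```text
time_s: 5.35
position: [0.6077, -0.1583, 0.1505]
tool_rot: [[0.122, 0.993, 0.001], [0.993, -0.122, -0.0], [-0.0, 0.001, -1.0]]
ft_force: [0.4, 0.8, 4.0]
grip_width: 0.0314
```

```bash
python3 - <<'E'
from h import *
go([.6083,-.158,.35],-7)
p,d=snap('wrist','w2.png')
for n in ['side']:snap(n,'s2.png')
E
```

```text
t 5.35 pos [ 0.6077 -0.1583  0.1505] q [-25.4  33.2  68.5   0.   78.3 -18.4] w 0.0314 F [0.4 0.8 4. ]
turn [0.005 0.002 0.001] shift after turn [ 0.011  0.014 -4.988]
```

View pics/w2.png

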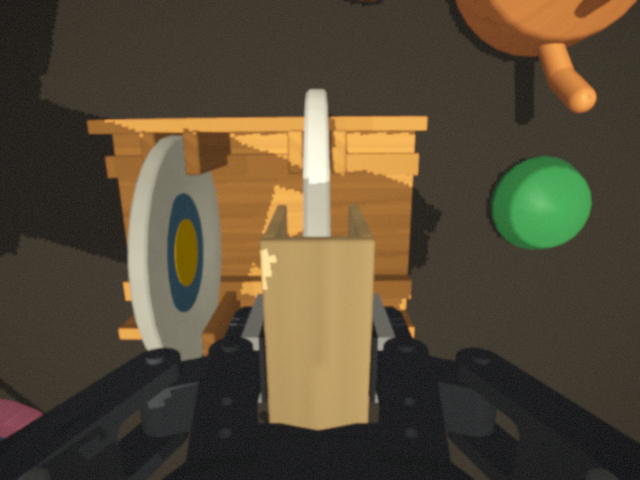

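The guard is gripped (wrist view, 265–375 × 240–425). Next I lift it and carry it to the rail.

jog_arm([
  [[0,0,-0.2,0,0,0],[0,0,-0.3,0,0,0],[0,0,-0.4,0,0,0],[0,0,-0.5,0,0,0],[0,0,-0.5,0,0,0],[0,0,-0.5,0,0,0],[0,0,-0.5,0,0,0],[0,0,-0.3,0,0,0],[0,0,0,0,0,0]],
])

```text
time_s: 6.35
position: [0.6078, -0.1584, 0.2806]
tool_rot: [[0.122, 0.993, 0.003], [0.993, -0.122, -0.002], [-0.001, 0.004, -1.0]]
ft_force: [0.4, -0.7, -0.7]
grip_width: 0.0316
```

```bash
python3 - <<'E'
from h import *
go([.4902,.15,.275],1.4)
p,d=snap('scene','sc3.png')
r=spotter.trace('scene','guard')[0];P,_=pts('scene',d,r['pixels']);print(r['score'],np.percentile(P,[1,50,99],axis=0).round(4))
E
```

```text
t 6.35 pos [ 0.6078 -0.1584  0.2806] q [-25.4  28.5  55.3   0.   96.  -18.4] w 0.0316 F [ 0.4 -0.7 -0.7]
turn [ 0.024  0.01  -0.976] shift after turn [ 7.779 -2.752  0.139]
0.6 [[ 0.4528 -0.1986  0.0029]
 [ 0.6151 -0.1821  0.312 ]
 [ 0.6302 -0.042   0.332 ]]
```

View pics/sc3.png

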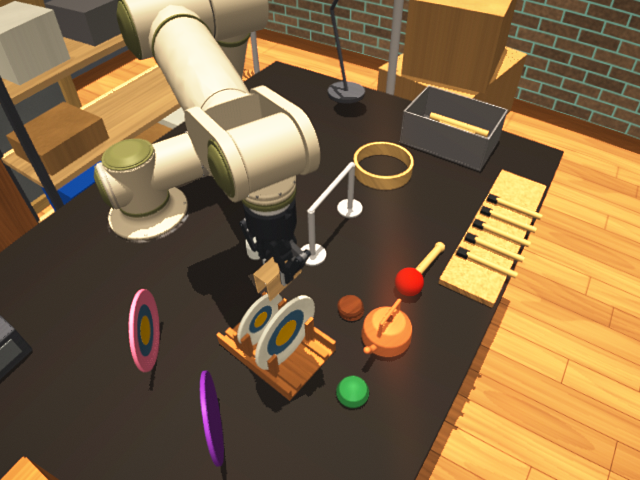

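Scene picture: the guard is in the gripper at (268,275), and the plate is still standing in the rack at (285,335).

jog_arm([
  [[0,0,0,0,0,-0.5],[0.2,-0.1,0,0,0,-0.48],[0.5,-0.2,0,0,0,0],[0.8,-0.3,0,0,0,0],[0.9,-0.3,0,0,0,0],[0.9,-0.3,0,0,0,0],[0.9,-0.3,0,0,0,0],[0.9,-0.3,0,0,0,0],[0.9,-0.3,0,0,0,0],[0.9,-0.3,0,0,0,0]],
])

```text
time_s: 7.45
position: [0.5041, 0.1168, 0.2773]
tool_rot: [[-0.025, 1.0, -0.002], [1.0, 0.025, 0.0], [0.0, -0.002, -1.0]]
ft_force: [0.4, 0.6, 0.4]
grip_width: 0.0315
```

jog_arm([
  [[0.6,-0.2,0,0,0,0],[0.3,-0.15,0,0,0,0],[0,0,0,0,0,0],[0,0,0,0,0,0],[0,0,0,0,0,0]],
])

```text
time_s: 7.95
position: [0.4908, 0.1501, 0.2779]
tool_rot: [[-0.024, 1.0, -0.0], [1.0, 0.024, -0.0], [-0.0, -0.0, -1.0]]
ft_force: [-0.0, -0.1, -0.3]
grip_width: 0.0317
```

```bash
python3 - <<'E'
from h import *
go([.4902,.211,.22],1.4)
p,d=snap('wrist','w4.png')
A,_=pts('wrist',d,np.ones_like(d,bool))
Q=A[(A[:,2]>.158)&(A[:,2]<.172)&(abs(A[:,0]-.49)<.02)]
print(len(Q),np.percentile(Q,[1,50,99],axis=0).round(4))
for lo in np.arange(Q[:,1].min(),Q[:,1].max(),.02):
    q=Q[(Q[:,1]>lo)&(Q[:,1]<lo+.02)]
    if len(q)>10: print(round(lo,3),len(q),((np.percentile(q[:,0],2)+np.percentile(q[:,0],98))/2).round(4),np.median(q[q[:,2]>np.percentile(q[:,2],80),0]).round(4), q[:,2].max().round(4))
np.savez('/tmp/w4.npz',p=p,d=d)
E
```

```text
t 7.95 pos [0.4908 0.1501 0.2779] q [ 3.8 16.3 74.8 -0.  88.9  2.4] w 0.0317 F [-0.  -0.1 -0.3]
turn [-0.002  0.002 -0.006] shift after turn [1.522 0.022 1.447]
4589 [[0.4799 0.1551 0.1597]
 [0.4872 0.2307 0.1641]
 [0.4942 0.2913 0.1664]]
0.153 524 0.4891 0.4893 0.1668
0.173 571 0.4886 0.4887 0.1667
0.193 614 0.4879 0.4878 0.1677
0.213 656 0.4874 0.4873 0.1668
0.233 702 0.4867 0.4866 0.1669
0.253 744 0.4862 0.4858 0.1673
0.273 774 0.4855 0.4855 0.1673
```

View pics/w4.png

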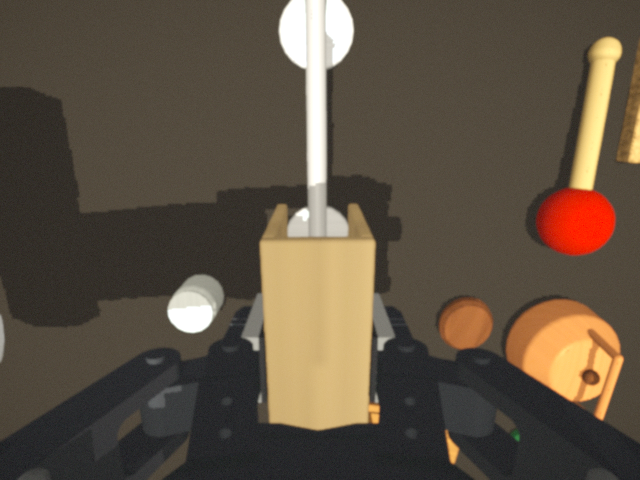

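Wrist view: the bar runs vertically at u≈317, centred between the guard's walls at 285–350. Fitted bar: x≈0.4876 at y=0.211, yaw 1.7°.

jog_arm([
  [[0.4,-0.03,0,0,0,-0.03],[0.5,-0.04,0,0,0,0],[0.5,0,0,0,0,0],[0.12,0,0,0,0,0],[0,0,0.3,0,0,0],[0,0,0.4,0,0,0],[0,0,0.5,0,0,0],[0,0,0.5,0,0,0],[0,0,0.3,0,0,0],[0,0,0,0,0,0]],
])

```text
time_s: 9.0
position: [0.4855, 0.2107, 0.1966]
tool_rot: [[-0.028, 1.0, -0.003], [1.0, 0.028, -0.001], [-0.001, -0.003, -1.0]]
ft_force: [0.3, 0.0, -0.1]
grip_width: 0.0314
```

jog_arm([
  [[0,0,0.3,0,0,0],[0,0,0.3,0,0,0],[0,0,0.3,0,0,0],[0,0,0.3,0,0,0],[0,0,0,0,0,0]],
])

```text
time_s: 9.5
position: [0.4858, 0.2112, 0.1496]
tool_rot: [[-0.029, 1.0, -0.002], [1.0, 0.029, -0.0], [-0.0, -0.002, -1.0]]
ft_force: [0.2, -0.7, -0.1]
grip_width: 0.0314
```

```bash
python3 - <<'E'
from h import *
go([.4880,.211,.136],1.7)
p,d=snap('wrist','w5.png')
E
```

```text
t 9.5 pos [0.4858 0.2112 0.1496] q [10.7 24.2 85.1 -0.  70.8  9. ] w 0.0314 F [ 0.2 -0.7 -0.1]
turn [-0.01   0.003 -0.006] shift after turn [-0.006  0.056  0.341]
```

View pics/w5.png

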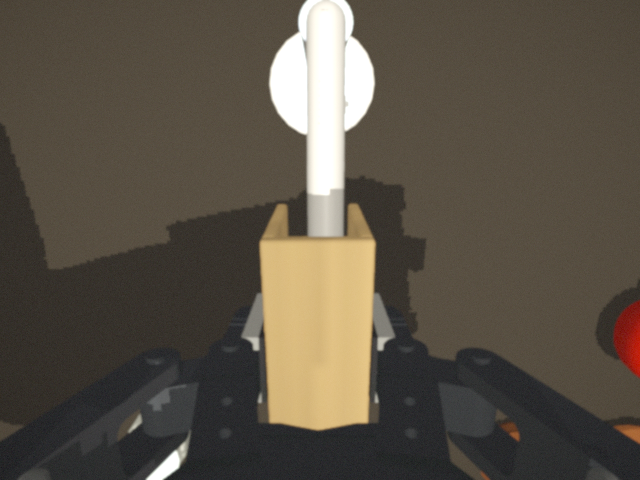

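The bar is inside the channel, slightly right of centre (u≈326 against 318). I correct by 2 mm and lower.

jog_arm([
  [[0,0.06,0,0,0,0],[0,0,0.1,0,0,0],[0,0,0.1,0,0,0],[0,0,0.08,0,0,0],[0,0,0.04,0,0,0],[0,0,0,0,0,0]],
])

```text
time_s: 10.15
position: [0.4882, 0.2119, 0.1373]
tool_rot: [[-0.03, 1.0, -0.0], [1.0, 0.03, -0.0], [-0.0, -0.0, -1.0]]
ft_force: [0.2, 0.0, -0.0]
grip_width: 0.0317
```

jog_arm([
  [[0,0,0.03,0,0,0],[0,0,0,0,0,0],[0,0,0,0,0,0]],
])

```text
time_s: 10.45
position: [0.4883, 0.2119, 0.1369]
tool_rot: [[-0.03, 1.0, 0.001], [1.0, 0.03, -0.0], [-0.0, 0.001, -1.0]]
ft_force: [-1.6, -0.6, 5.8]
grip_width: 0.0315
```

jog_arm([
  [[0,0,0,0,0,0],[0,0,0,0,0,0],[0,0,0,0,0,0],[0,0,0,0,0,0],[0,0,0,0,0,0],[0,0,0,0,0,0]],
], grip=1)

```text
time_s: 11.05
position: [0.4882, 0.2119, 0.1361]
tool_rot: [[-0.03, 1.0, -0.0], [1.0, 0.03, -0.0], [-0.0, -0.0, -1.0]]
ft_force: [0.2, -0.0, 0.3]
grip_width: 0.0851
```

```bash
python3 - <<'E'
from h import *
go([.4880,.211,.3],1.7)
p,d=snap('wrist','w6.png')
E
```

```text
t 11.05 pos [0.4882 0.2119 0.1361] q [10.7 25.2 85.9 -0.  68.9  9. ] w 0.0851 F [ 0.2 -0.   0.3]
turn [-0.001  0.    -0.001] shift after turn [-0.023 -0.005 -4.098]
```

View pics/w6.png

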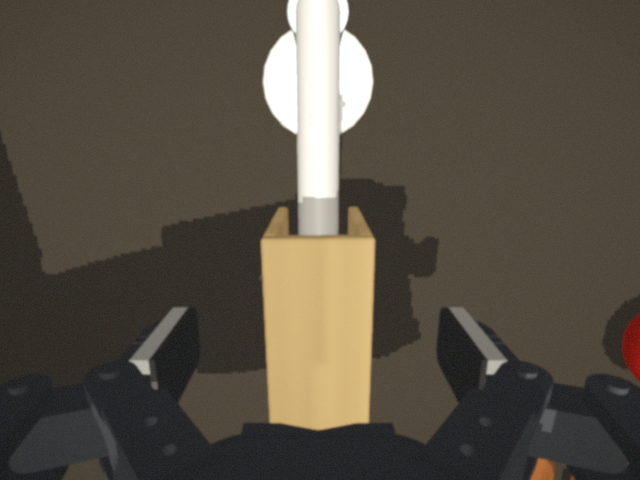

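The guard sits astride the bar and the fingers are clear of it. I retreat straight up.

jog_arm([
  [[0,0,-0.2,0,0,0],[0,0,-0.4,0,0,0],[0,0,-0.6,0,0,0],[0,0,-0.6,0,0,0],[0,0,-0.6,0,0,0],[0,0,-0.6,0,0,0],[0,0,-0.4,0,0,0],[0,0,0,0,0,0]],
])

```text
time_s: 11.9
position: [0.4888, 0.2121, 0.2747]
tool_rot: [[-0.03, 1.0, 0.005], [1.0, 0.03, 0.001], [0.001, 0.005, -1.0]]
ft_force: [1.0, -0.3, 0.5]
grip_width: 0.0852
```

```bash
python3 - <<'E'
from h import *
go([.6075,-.156,.26],-6.9)
p,d=snap('scene','sc7.png')
p,d=snap('wrist','w7.png')
E
```

```text
t 11.9 pos [0.4888 0.2121 0.2747] q [10.7 18.3 72.4 -0.  88.9  9. ] w 0.0852 F [ 1.  -0.3  0.5]
turn [ 0.033 -0.008  1.   ] shift after turn [-8.779  4.051  0.368]
```

View pics/w7.png

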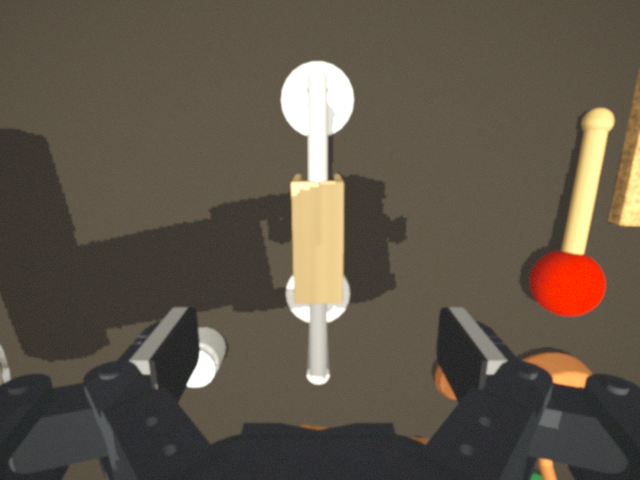

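Guard hangs on the rail at (318,240), level and centred. Back to the plate.

jog_arm([
  [[0,0,0,0,0,0.5],[-0.2,0.1,0,0,0,0.5],[-0.5,0.25,0,0,0,0],[-0.9,0.4,0,0,0,0],[-0.9,0.4,0,0,0,0],[-0.9,0.4,0,0,0,0],[-0.9,0.4,0,0,0,0],[-0.9,0.4,0,0,0,0],[-0.9,0.4,0,0,0,0],[-0.9,0.4,0,0,0,0]],
])

```text
time_s: 13.0
position: [0.5801, -0.0825, 0.2707]
tool_rot: [[0.12, 0.993, -0.002], [0.993, -0.12, 0.001], [0.001, -0.002, -1.0]]
ft_force: [-0.5, 0.5, 0.6]
grip_width: 0.0856
```

jog_arm([
  [[-0.9,0.45,0.1,0,0,0],[-0.5,0.2,0.1,0,0,0],[-0.3,0.15,0,0,0,0],[0,0,0,0,0,0],[0,0,0,0,0,0]],
])

```text
time_s: 13.5
position: [0.6037, -0.1511, 0.2642]
tool_rot: [[0.119, 0.993, -0.0], [0.993, -0.119, 0.0], [0.0, -0.0, -1.0]]
ft_force: [-0.0, 0.3, 0.4]
grip_width: 0.0851
```

```bash
python3 - <<'E'
from h import *
go([.6075,-.156,.158],-6.9)
p,d=snap('wrist','w8.png')
A,uv=pts('wrist',d,np.ones_like(d,bool))
Q=A[(A[:,2]>.14)&(A[:,2]<.19)&(abs(A[:,0]-.608)<.03)&(abs(A[:,1]+.15)<.1)]
print(len(Q),np.percentile(Q,[1,50,99],axis=0).round(4))
l=cv2.fitLine(Q[:,:2].astype(np.float32),cv2.DIST_HUBER,0,.001,.001).ravel();print(l, np.degrees(np.arctan2(l[1],l[0])))
T=Q[Q[:,2]>.175];print('top',T.mean(0),T[:,2].max(),np.percentile(T[:,1],[1,99]), np.percentile(T[:,0],[1,99]))
E
```

```text
t 13.5 pos [ 0.6037 -0.1511  0.2642] q [-24.9  28.3  58.2   0.   93.5 -18.1] w 0.0851 F [-0.   0.3  0.4]
turn [-0.002 -0.003  0.006] shift after turn [-0.111  0.109  2.655]
2743 [[ 0.5965 -0.218   0.1426]
 [ 0.6072 -0.1396  0.1735]
 [ 0.6167 -0.0857  0.1805]]
[ 0.11506236  0.99335825  0.6070777  -0.14259554] 83.39278
top [ 0.60576686 -0.15298918  0.17815899] 0.18130455694286293 [-0.18162846 -0.12704217] [0.59969568 0.61178355]
```

View pics/w8.png

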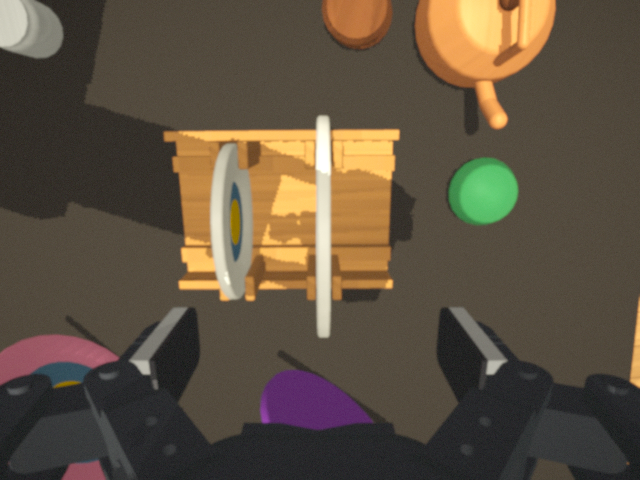

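Wrist view: plate edge at u≈323, v 118–338; top edge at x≈0.606, z 0.181. I lower onto the rim and grip.

jog_arm([
  [[-0.07,0.06,0.2,0,0,0],[0,0,0.4,0,0,0],[0,0,0.5,0,0,0],[0,0,0.5,0,0,0],[0,0,0.5,0,0,0],[0,0,0.4,0,0,0],[0,0,0.2,0,0,0],[0,0,0.1,0,0,0],[0,0,0,0,0,0],[0,0,0,0,0,0]],
])

```text
time_s: 14.55
position: [0.6062, -0.1553, 0.1529]
tool_rot: [[0.12, 0.993, 0.001], [0.993, -0.12, -0.001], [-0.0, 0.001, -1.0]]
ft_force: [0.1, -0.7, 0.3]
grip_width: 0.0853
```

jog_arm([
  [[0,0,0,0,0,0],[0,0,0,0,0,0],[0,0,0,0,0,0],[0,0,0,0,0,0],[0,0,0,0,0,0],[0,0,0,0,0,0],[0,0,0,0,0,0],[0,0,0,0,0,0],[0,0,0,0,0,0],[0,0,0,0,0,0]],
], grip=-1, squeeze=90)

```text
time_s: 15.55
position: [0.6058, -0.1553, 0.1522]
tool_rot: [[0.12, 0.993, -0.0], [0.993, -0.12, -0.0], [-0.0, -0.0, -1.0]]
ft_force: [-0.3, -0.2, 1.9]
grip_width: 0.0062
```

```bash
python3 - <<'E'
from h import *
go([.6058,-.154,.42],-6.9)
print(env.observe()['wrist_torque'])
p,d=snap('wrist','w9.png')
E
```

```text
t 15.55 pos [ 0.6058 -0.1553  0.1522] q [-25.2  32.9  68.8  -0.   78.4 -18.3] w 0.0062 F [-0.3 -0.2  1.9]
turn [-0.  0. -0.] shift after turn [ 3.300e-02 -5.000e-03 -6.695e+00]
[0.02552134 0.30321295 0.06437313]
```

View pics/w9.png

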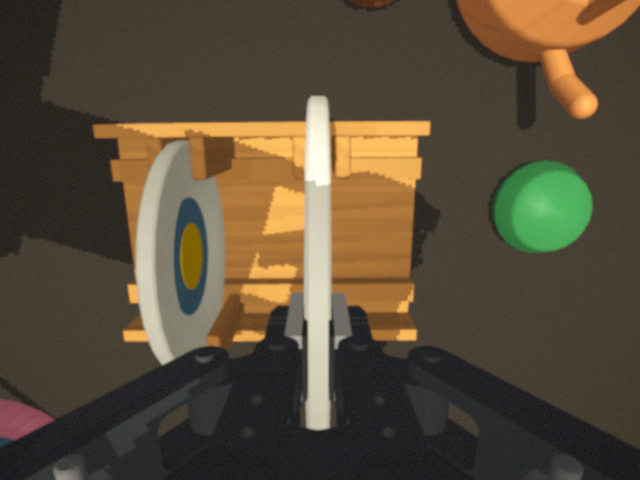

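The plate's rim is gripped, with the edge centred between the pads at u≈317. I draw it straight up.

jog_arm([
  [[0,0,-0.1,0,0,0],[0,0,-0.2,0,0,0],[0,0,-0.3,0,0,0],[0,0,-0.4,0,0,0],[0,0,-0.4,0,0,0],[0,0,-0.4,0,0,0],[0,0,-0.4,0,0,0],[0,0,-0.4,0,0,0],[0,0,-0.4,0,0,0],[0,0,-0.4,0,0,0]],
])

```text
time_s: 16.6
position: [0.6058, -0.1553, 0.2899]
tool_rot: [[0.12, 0.993, 0.001], [0.993, -0.12, -0.0], [-0.0, 0.001, -1.0]]
ft_force: [0.5, 0.0, -2.6]
grip_width: 0.0063
```

jog_arm([
  [[0,0,-0.4,0,0,0],[0,0,-0.4,0,0,0],[0,0,-0.4,0,0,0],[0,0,-0.4,0,0,0],[0,0,-0.4,0,0,0],[0,0,-0.4,0,0,0],[0,0,-0.4,0,0,0],[0,0,-0.4,0,0,0],[0,0,-0.2,0,0,0],[0,0,0,0,0,0]],
])

```text
time_s: 17.6
position: [0.6059, -0.1554, 0.4255]
tool_rot: [[0.12, 0.993, 0.002], [0.993, -0.12, -0.001], [-0.001, 0.003, -1.0]]
ft_force: [-0.5, 0.1, -0.9]
grip_width: 0.0064
```

```bash
python3 - <<'E'
from h import *
go([.5,-.13,.45],-6.9,58)
p,d=snap('scene','sc10.png')
E
```

```text
t 17.6 pos [ 0.6059 -0.1554  0.4255] q [-25.2  28.6  32.2   0.  119.1 -18.3] w 0.0064 F [-0.5  0.1 -0.9]
turn [-6.731e+00  5.000e-03  2.000e-03] shift after turn [ 0.311 -0.914 -2.617]
```

View pics/sc10.png

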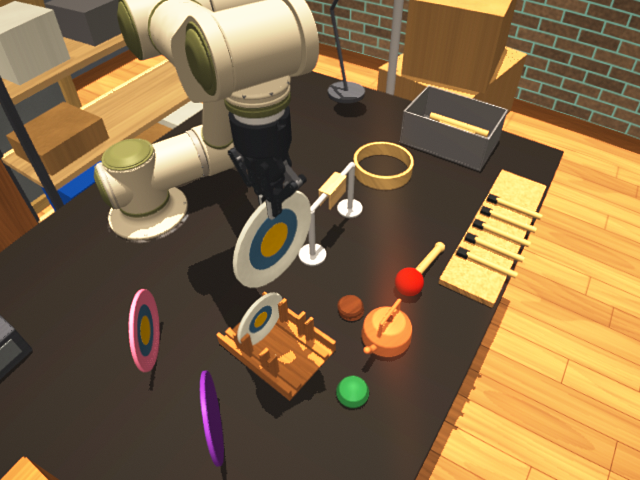

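The plate is clear of the rack at (273,240), and the guard is on the rail at (333,190). Now the tilt.

jog_arm([
  [[0,0,0,-0.2,0,0],[0,0,0,-0.4,0,0],[0,0,0,-0.5,0,0],[0,0,0,-0.5,0,0],[0,0,0,-0.5,0,0],[0,0,0,-0.5,0,0],[0,0,0,-0.5,0,0],[0,0,0,-0.5,0,0],[0,0,0,-0.5,0,0],[0,0,0,-0.5,0,0]],
])

```text
time_s: 18.65
position: [0.6053, -0.1551, 0.4232]
tool_rot: [[0.121, 0.765, 0.633], [0.993, -0.093, -0.077], [0.0, 0.638, -0.77]]
ft_force: [0.3, 0.1, 0.7]
grip_width: 0.0064
```

jog_arm([
  [[0,0,0,-0.5,0,0],[0,0,0,-0.5,0,0],[0,0,0,-0.5,0,0],[0,0,0,-0.4,0,0],[0,0,0,-0.2,0,0],[0,0,0,0,0,0],[0,0,0,0,0,0],[0,0,0,0,0,0],[0,0,0,0,0,0],[0,0,0,0,0,0]],
])

```text
time_s: 19.65
position: [0.606, -0.1553, 0.4242]
tool_rot: [[0.12, 0.532, 0.838], [0.993, -0.064, -0.101], [-0.0, 0.844, -0.536]]
ft_force: [-0.2, 0.0, -1.3]
grip_width: 0.0065
```

```bash
python3 - <<'E'
from h import *
go([.6058,-.154,.42],-6.9,58)
for n in ['scene','side']:
    p,d=snap(n,n[:2]+'11.png')
    A,uv=pts(n,d,np.ones_like(d,bool))
    for r in spotter.trace(n,'plate_large')[:4]:
        P,_=pts(n,d,r['pixels']); c=np.median(P,0)
        if c[2]<.25: continue
        Q=P[np.linalg.norm(P-c,axis=1)<.1]
        U,S,V=np.linalg.svd(Q-Q.mean(0),full_matrices=False); nn=V[2]*np.sign(V[2][2]); print(n,r['score'],'ctr',c.round(3),'normal',nn.round(3),'tilt from upright',np.degrees(np.arcsin(nn[2])).round(1),np.percentile(P,[1,99],axis=0).round(3))
    for r in spotter.trace(n,'guard')[:1]:
        P,_=pts(n,d,r['pixels']);print('guard',n,r['score'],np.percentile(P,[2,50,98],axis=0).round(3).tolist())
E
```

```text
t 19.65 pos [ 0.606  -0.1553  0.4242] q [-34.9   4.6  85.4  36.5  41.8 -44.8] w 0.0065 F [-0.2  0.  -1.3]
turn [-0.05  -0.     0.001] shift after turn [ 0.032 -0.093  0.048]
scene 0.71 ctr [ 0.657 -0.168  0.395] normal [ 0.528 -0.064  0.847] tilt from upright 57.9 [[ 0.592 -0.242  0.356]
 [ 0.724 -0.082  0.439]]
guard scene 0.68 [[0.478, 0.174, 0.126], [0.503, 0.209, 0.171], [0.508, 0.251, 0.176]]
side 0.85 ctr [ 0.66  -0.143  0.394] normal [ 0.519 -0.062  0.853] tilt from upright 58.5 [[ 0.581 -1.95  -0.75 ]
 [ 1.704 -0.077  0.442]]
guard side 0.65 [[0.472, 0.128, 0.011], [0.482, 0.214, 0.172], [0.513, 0.25, 0.176]]
```

View pics/sc11.png

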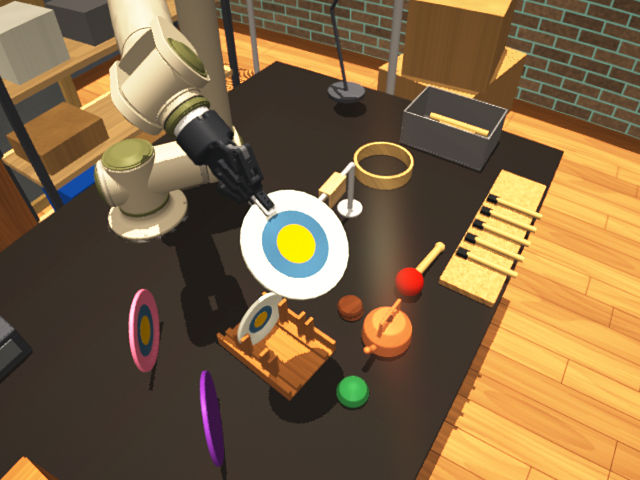

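View pics/si11.png

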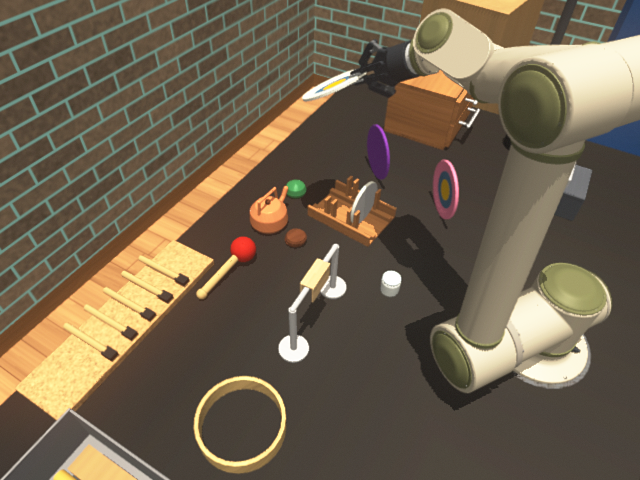

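Both pictures show the plate held with its painted face up, tilted about 58°, middle about 0.395 m up and well clear: scene (295,243), side (333,87). The guard hangs on the rail and the small plate is still in its slot.

```bash
python3 -c "
from h import *
print(close_job())"
```

```text
the job is handed in; nothing more can be done
None
```

I finished the job and handed it in at about 20 s of the 64 s allowed. I lifted the guard off the larger plate, hung it astride the middle of the rail and let go. I then drew the plate straight up out of the rack and tipped it with its painted face upwards.

What my last checks showed:
- **Plate:** it is about 58° from upright (57.9° and 58.5° from the two cameras, against the 45° needed). Its middle is about 0.39 m above the table, and it looks clear of everything and still firmly held.
- **Guard:** it hangs level on the rail.
- **Other props:** in the last pictures the smaller plate, the look-alikes and the other props look to be where they were. I checked these by eye only.
- **Disagreements:** the networks' outlines of the plate and guard included a few stray background points in the side camera. The medians and fitted plate angles still agreed between the two cameras, and no check failed.

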